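# Square up the tiles and hold the damp box open at the gauge

### The arm

A 6-joint arm with a two-finger parallel gripper is mounted at the origin on the work surface. World frame = base frame: x ahead of the robot, y to its left, z up, the work surface at z = 0. Lengths are in m, angles in rad, forces in N, time in s.
With the tool pointing down it reaches from about 0.3 to 0.875 m from the base axis. Payload 6.4 kg.
Tool frame: the origin (TCP) lies midway between the tips of the shut fingers; the grasp point (between the pads) lies 19 mm behind it; z points along the fingers, y is the line along which they close (so a half turn about z gives the same grasp; the last joint's range is limited). The gripper opens to 85 mm and grips with 20 to 120 N. Pads are 22 mm wide; open, the fingers measure 114 mm over their backs; the gripper's body (76 mm by 85 mm) begins 54 mm behind the grasp point. The pads swing forward as they close: fully open they stand 13 mm farther back than shut.
Start: joints at [-1.369, 0.181, 1.607, -0, 1.354, -0.206], TCP at [0.228, -0.528, 0.231] pointing down, gripper open.
Joint ranges: [-2.99, 2.99], [-0.89, 2.07], [0.3, 2.58], [-1.14, 4.28], [0, 2.63], [-3.12, 3.12]. Speed limits (rad/s): [2.57, 2.57, 3.01, 3.14, 3.14, 3.14].

### API

Orientations are given as a unit quaternion [x, y, z, w].
In Python, from bench import arm gives the robot as it stands. The module is installed in compiled form; this text tells all that it offers.
- The arm moves only by the tool carry_out, never from a script. Its argument "commands" is a list of rows, each an object with "xyz": the shift along the tool's x, y, z in cm, a list of three; "delta_rot": the turn, a rotation vector about the tool's x, y, z in degrees, a list of three. A call has 1 to 10 rows; each row shifts and turns the commanded pose from where the row before left it, along the tool's axes as they then stand; what a row does not reach is not made up. A row lasts 1/10 s, in which the tool goes at most 50 mm and 8.59 degrees, less where a joint would pass 70% of its speed; a pose out of reach is approached as far as the arm can. A call is refused whole if a number of a shift passes 5 or a number of a turn 8.59, either way. A call with a gripper value outside its range is refused whole. "jaw" is the opening in per cent of the stroke, from 0 (shut) to 100 (fully open), set as the call begins (left out, the last holds). The fingers move at their own pace and stop on an object; the grip force is fixed at half the most. Time passes only in rows, so rows that do not move let the fingers close. It gives the time, the measured TCP pose, the force, the opening and the grip force at its end, in the units of the state.
- arm.sense(): the state, without advancing time (a new reading comes with each control period).
- arm.camera(name): name is "scene" or "top" or "wrist"; returns a dict with "color" (420x560x3 uint8, blue, green, red), "fx", "fy", "cx", "cy" (pixels), "rvec" (rotation vector, rad) and "tvec" (3), from world to camera coordinates, as OpenCV has them. Camera axes: x right, y down, z forward; pixel columns grow to the right and rows downward; lengths in m; the calibration is good to about 2 mm. A picture is of the moment at which its call begins. There is no depth.
- arm.finish_job(): hands the job in; it is judged then, once.
The state is a dict: "time_s": time; "joint_pos": joint angles; "qd": joint speeds; "joint_torque": joint torques, N m; "eef_pos": TCP position; "orientation": TCP orientation; "force": force on the tool from outside, world axes, zero at the start; "ft_torque": the same for the moment, N m; "width": finger opening in m; "gripper_force": force on a finger pad.
Only numpy, scipy, OpenCV 4.12 (cv2) and the standard library are available. Lean on these libraries where they do the work, as an engineer would, in place of code of your own. Each camera call takes 0.05 s, during which the arm holds its last target. There are 200 camera calls.

### The job

Get the damp box ready for me to load: stack the two loose clay tiles squarely, edges flush, on the like tile that lies on the round plaster bat, and let go of that pile of three. Then lift the box's sprung lid by its bar handle until the lid is parallel to the slanted gauge arm at its side, leaving the gauge arm as it is set, the pile standing and everything else in its place. Keep holding the lid there: the program finishes while still holding it, not letting go.

Things in the scene. Friction and masses are not known exactly. Their poses are not given: they have to be found in the camera images.
- tile_a: flat fired-clay tile 100 (its x) x 60 (its y) x 15 mm thick, 0.14 to 0.22 kg; all three tiles are alike. Origin: centre of its underside. Starts loose, flat on the table; one of the two to stack (either order).
- tile_b: flat fired-clay tile 100 (its x) x 60 (its y) x 15 mm thick, 0.14 to 0.22 kg; all three tiles are alike. Origin: centre of its underside. Starts loose, flat on the table; one of the two to stack (either order).
- base_tile: flat fired-clay tile 100 (its x) x 60 (its y) x 15 mm thick, 0.14 to 0.22 kg; all three tiles are alike. Origin: centre of its underside. Starts flat on the round bat; the foot of the pile. It is loose.
- bat: round white plaster bat, 150 mm across, 20 mm thick, fixed to the table. Origin: centre of its underside.
- damp_box: plywood damp box fixed to the table, 200 x 200 mm in plan, 110 mm high, shut by a 12 mm plywood lid whose top is 122 mm above the table. Origin: centre of its underside; x points from the front (handle side) to the hinge at the back, z up.
- lid (a joint): angle of the lid, rad: 0 shut (lid level), grows as the front edge rises; it can go to 1.2. A spring at the hinge pulls it shut from any angle: with its weight, about 4 to 8 N is needed at the handle; it falls shut if let go.
- lid_handle (a point): middle of the lid's handle, a round dark steel bar 10 mm thick across the box (along the box's y), 100 mm long between two end posts, its axis 45 mm above the lid's top face and 30 mm behind the front edge; 180 mm in front of and 51 mm above the hinge line when shut. x and z axes turn with the lid. The bar may turn between fingers that pinch it from above, front and back.
- lid_hinge (a point): middle of the lid's hinge line at the back of the box, 116 mm above the table; the line runs along the box's y axis. The lid turns about it.
- gauge (a joint): angle of the gauge arm above level, rad, on the same zero as the lid: the lid is at the mark when both angles are equal. Set differently each time (0.35 to 0.75); stiff, and must not be moved.
- gauge_tip (a point): free end of the gauge arm, a slim dark steel bar 210 mm long, 14 mm deep and 8 mm wide, that stands up at a slant 116 mm to the -y side of the middle of the box, pivoted on the lid's hinge line. This point is 210 mm from the hinge line, up to 260 mm above the table: pass above it; its x axis lies along the arm.
- vase: small dark bulbous vase, 72 mm across, 100 mm tall; loose, not part of the job, leave it alone. Origin: centre of its underside.
- glaze_jar: lidded glaze jar, 56 mm across, 75 mm tall; loose, not part of the job, leave it alone. Origin: centre of its underside.
- cup: white cup, 72 mm across, 80 mm tall; loose, not part of the job, leave it alone. Origin: centre of its underside.
- spatula: modelling spatula lying flat, 200 mm long along its x axis; loose, not part of the job, leave it alone. Origin: on the table under its middle.
- sanding_block: cork sanding block 70 x 45 x 30 mm; loose, not part of the job, leave it alone. Origin: centre of its underside.
- maquette: dark knobbly model sculpture, 68 mm across, 135 mm tall; loose, not part of the job, leave it alone. Origin: centre of its underside.
- bowl: white bowl, 100 mm across, 45 mm tall; loose, not part of the job, leave it alone. Origin: centre of its underside.
Things that resemble listed ones, but are neither listed nor needed, are in the scene too. Leave any green look-alike of the tile_a alone. Leave any pink look-alike of the bat alone.

How it is judged:
On the way, in this order (a step that is already met when the one before it is completed fails the run):
1. the three tiles stand in one square pile on the bat, let go, while the lid is still shut (((x of tile_a in the frame of base_tile between -0.007 and 0.007 m and y of tile_a in the frame of base_tile between -0.007 and 0.007 m and z of tile_a in the frame of base_tile between 0.011 and 0.019 m and angle between the x axis of each of tile_a, tile_b and the x axis of base_tile, either way round below 0.12 rad and linear speed of each of tile_a, tile_b below 0.02 m/s and contact force between the fingers and tile_a below 0.1 N and x of tile_b in the frame of base_tile between -0.007 and 0.007 m and y of tile_b in the frame of base_tile between -0.007 and 0.007 m and z of tile_b in the frame of base_tile between 0.026 and 0.034 m and contact force between the fingers and tile_b below 0.1 N) or (x of tile_b in the frame of base_tile between -0.007 and 0.007 m and y of tile_b in the frame of base_tile between -0.007 and 0.007 m and z of tile_b in the frame of base_tile between 0.011 and 0.019 m and angle between the x axis of each of tile_b, tile_a and the x axis of base_tile, either way round below 0.12 rad and linear speed of each of tile_b, tile_a below 0.02 m/s and contact force between the fingers and tile_b below 0.1 N and x of tile_a in the frame of base_tile between -0.007 and 0.007 m and y of tile_a in the frame of base_tile between -0.007 and 0.007 m and z of tile_a in the frame of base_tile between 0.026 and 0.034 m and contact force between the fingers and tile_a below 0.1 N)) and horizontal distance between base_tile and bat below 0.03 m and angle between base_tile's own z axis and vertical below 0.05 rad and value of joint lid below 0.06 rad), for 0.2 s.
2. the lid is raised by the gripper (value of joint lid above 0.15 rad and contact force between the fingers and damp_box above 0.5 N), for 0.1 s.
At the end, for the whole second after the job is handed in: The lid is held still by the gripper within 0.07 rad (4 degrees) of the gauge arm's angle; the two tiles lie on the base tile on the bat, untouched, each within 7 mm and 0.12 rad (7 degrees) of it in line (((x of tile_a in the frame of base_tile between -0.007 and 0.007 m and y of tile_a in the frame of base_tile between -0.007 and 0.007 m and z of tile_a in the frame of base_tile between 0.011 and 0.019 m and angle between the x axis of each of tile_a, tile_b and the x axis of base_tile, either way round below 0.12 rad and linear speed of each of tile_a, tile_b below 0.02 m/s and contact force between the fingers and tile_a below 0.1 N and x of tile_b in the frame of base_tile between -0.007 and 0.007 m and y of tile_b in the frame of base_tile between -0.007 and 0.007 m and z of tile_b in the frame of base_tile between 0.026 and 0.034 m and contact force between the fingers and tile_b below 0.1 N) or (x of tile_b in the frame of base_tile between -0.007 and 0.007 m and y of tile_b in the frame of base_tile between -0.007 and 0.007 m and z of tile_b in the frame of base_tile between 0.011 and 0.019 m and angle between the x axis of each of tile_b, tile_a and the x axis of base_tile, either way round below 0.12 rad and linear speed of each of tile_b, tile_a below 0.02 m/s and contact force between the fingers and tile_b below 0.1 N and x of tile_a in the frame of base_tile between -0.007 and 0.007 m and y of tile_a in the frame of base_tile between -0.007 and 0.007 m and z of tile_a in the frame of base_tile between 0.026 and 0.034 m and contact force between the fingers and tile_a below 0.1 N)) and horizontal distance between base_tile and bat below 0.03 m and angle between base_tile's own z axis and vertical below 0.05 rad and angle between the x axis of lid_handle and the x axis of gauge_tip, either way round below 0.07 rad and value of joint lid above 0.25 rad and velocity of joint lid between -0.05 and 0.05 rad/s and contact force between the fingers and damp_box above 1 N); the arm keeps its last pose, push and grip.
It fails at once if the gauge arm is moved (by more than 10 mm at its tip) (distance of gauge_tip from where it was at the start of the episode above 0.01 m).
It fails at once if a thing that is not part of the job is moved by more than 30 mm (distance of any of vase, glaze_jar, cup, spatula, sanding_block, maquette, bowl from where it was at the start of the episode above 0.03 m).
It also fails if it takes over 66 s, if anything falls off the work surface, if the arm or the gripper's body presses on something with over 40 N, if the wrist force passes 120 N, or if a joint passes its speed limit or range.

## Working session

There is one attempt and no reset: what is moved stays moved. The work goes in short steps, Python scripts to look and compute and a tool call to move; the robot and the scene stay as the last step left them, time stands still between calls to the robot, and variables do not carry over. Pictures are saved under pics/ and viewed, at most 10 in all, crops included, and the job is handed in when it is done.

Besides the shell and the picture viewer there is one more tool, called after "Call:" in YAML: its name, and indented under it one key for each argument. carry_out: Moves the arm, as the interface text tells. Its arguments: {"type":"object","properties":{"commands":{"type":"array"},"jaw":{"type":"number"}},"required":["commands"]}

```bash
mkdir -p pics; cat > h.py <<'E'
import numpy as np, cv2
from bench import arm
from scipy.spatial.transform import Rotation as R
def px2w(c,uv,z):
    M=cv2.Rodrigues(np.array(c["rvec"],float))[0]; t=np.array(c["tvec"],float).ravel()
    uv=np.atleast_2d(np.array(uv,float))
    d=np.c_[(uv[:,0]-c["cx"])/c["fx"],(uv[:,1]-c["cy"])/c["fy"],np.ones(len(uv))]@M
    o=-M.T@t
    return o+d*((z-o[2])/d[:,2])[:,None]
def w2px(c,p):
    K=np.array([[c["fx"],0,c["cx"]],[0,c["fy"],c["cy"]],[0,0,1.]])
    return cv2.projectPoints(np.atleast_2d(np.array(p,float)),np.array(c["rvec"],float),np.array(c["tvec"],float),K,None)[0].reshape(-1,2)
def cam(n,f):
    c=arm.camera(n); cv2.imwrite("pics/"+f,c["color"]); np.save("pics/"+f[:-4]+".npy",c,allow_pickle=True); return c
def load(f): return np.load("pics/"+f+".npy",allow_pickle=True).item()
E
python3 - <<'E'
from h import *
a=cam("top","top0.png");b=cam("scene","scene0.png")
for c in(a,b):
    M=cv2.Rodrigues(np.array(c["rvec"],float))[0]; print(-M.T@np.array(c["tvec"],float).ravel(),M[2],c["fx"],c["cx"],c["cy"])
print(arm.sense())
E
```

```text
[0.39961398 0.01168541 1.52980265] [ 0.11108569 -0.00574975 -0.9937942 ] 524.5074854620788 284.6654021507534 205.2822664524981
[1.23730273 0.92439096 0.89084908] [-0.49358024 -0.67261606 -0.55133128] 408.8225889788212 284.44095881062873 207.9987349499634
{'time_s': 0.1, 'joint_pos': array([-1.36931461e+00,  1.81490877e-01,  1.60792843e+00, -1.45013075e-05,
        1.35381063e+00, -2.06304663e-01]), 'qd': array([ 1.23223378e-03, -6.04273014e-05, -1.76116388e-03, -2.70419438e-03,
       -6.61812892e-04, -6.43843789e-04]), 'joint_torque': array([ 5.90901309e-04, -4.45876086e+01, -3.52238631e+01, -2.87987732e-04,
        4.15841190e-03,  3.97289114e-06]), 'eef_pos': array([ 0.227937  , -0.52733325,  0.23045082]), 'orientation': array([ 9.79285050e-01,  2.02484867e-01, -5.10520972e-06, -8.18652418e-04]), 'force': array([-0.05894287,  0.03201744, -0.39471463]), 'ft_torque': array([ 0.00776285, -0.01450831,  0.04192927]), 'gripper_force': 0.0, 'width': 0.08545085230095638}
```

View pics/top0.png

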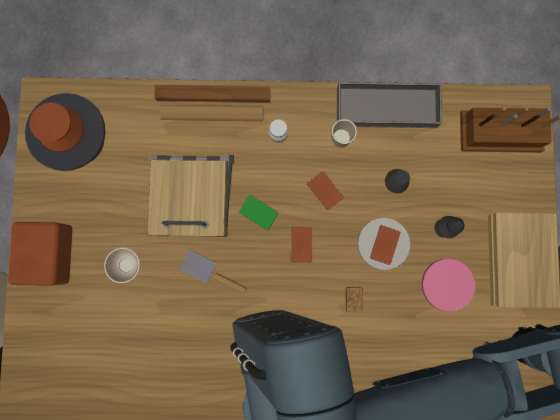

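View pics/scene0.png

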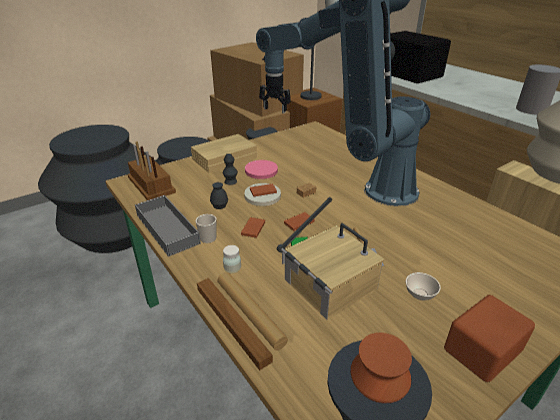

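Top view: red-brown tiles are at (325,190), (301,244) and on the white bat (385,245). Candidates that could be mistaken for them are the green look-alike (259,212), the cork block (354,299) and the pink disc (449,285, a bat look-alike). The box is at (188,196) with its handle bar at (185,224). I choose the red-brown tiles and the white bat, and will check them in one crop with the fitted outlines.

```bash
cat > tiles.py <<'E'
from h import *
def tiles(c,regions):
    hsv=cv2.cvtColor(c["color"],cv2.COLOR_BGR2HSV); out=[]
    for (u,v,z,r) in regions:
        m=(((hsv[...,0]<9)|(hsv[...,0]>174))&(hsv[...,1]>140)&(hsv[...,2]>50)).astype(np.uint8)
        k=np.zeros_like(m); cv2.circle(k,(u,v),r,1,-1); m&=k
        ct=max(cv2.findContours(m,cv2.RETR_EXTERNAL,cv2.CHAIN_APPROX_NONE)[0],key=cv2.contourArea)
        w=px2w(c,ct.reshape(-1,2),z)[:,:2]
        (cx,cy),(a,b),th=cv2.minAreaRect((w*1000).astype(np.float32))
        if a<b: a,b,th=b,a,th+90
        ys,xs=np.nonzero(m); cc=px2w(c,np.c_[xs,ys],z)[:,:2].mean(0)
        th=(th+90)%180-90
        out.append((round(cx,1),round(cy,1),round(a,1),round(b,1),round(th,1),(cc*1000).round(1)))
        cv2.polylines(c["color"],[np.int32(w2px(c,np.c_[cv2.boxPoints(((cx,cy),(a,b),th))/1000,np.full(4,z)])*8)],True,(255,255,0),1,shift=3)
    return out
E
python3 - <<'E'
from tiles import *
c=load("top0")
for o in tiles(c,[(325,190,.015,28),(301,244,.015,28),(385,245,.035,24)]): print(o)
g=c["color"][150:310,140:480]; cv2.imwrite("pics/crop1.png",cv2.resize(g,None,fx=2.2,fy=2.2,interpolation=cv2.INTER_NEAREST))
for n,p in dict(vase=(397,181),jar=(278,131),cup=(344,132),maq=(449,227),bowl=(122,265),block=(354,299),bat=(384,244)).items(): print(n,px2w(c,p,.02).round(3))
E
```

```text
Traceback (most recent call last):
  File "tiles.py", line 7, in tiles
    ct=max(cv2.findContours(m,cv2.RETR_EXTERNAL,cv2.CHAIN_APPROX_NONE)[0],key=cv2.contourArea)
ValueError: max() iterable argument is empty
```

```bash
python3 - <<'E'
from tiles import *
c=load("top0")
h=cv2.cvtColor(c["color"],cv2.COLOR_BGR2HSV)
for p in [(325,190),(301,244),(385,245),(290,300),(340,215),(302,232)]: print(h[p[1],p[0]])
E
sed -i 's/hsv\[...,0\]<9)|(hsv\[...,0\]>174))&(hsv\[...,1\]>140)/hsv[...,0]<12)|(hsv[...,0]>172))\&(hsv[...,1]>165)/' tiles.py
cat > m.py <<'E'
from tiles import *
c=load("top0")
for o in tiles(c,[(325,190,.015,28),(301,244,.015,28),(385,245,.035,24)]): print(o)
g=c["color"][150:310,140:480]; cv2.imwrite("pics/crop1.png",cv2.resize(g,None,fx=2.2,fy=2.2,interpolation=cv2.INTER_NEAREST))
for n,p in dict(vase=(397,181),jar=(278,131),cup=(344,132),maq=(449,227),bowl=(122,265),block=(354,299),bat=(384,244)).items(): print(n,px2w(c,p,.02).round(3))
E
python3 m.py
```

```text
[ 10 164 132]
[ 10 165 131]
[  9 166 132]
[ 18 122 152]
[ 18 124 136]
[ 10 167 136]
(615.4, -114.0, 97.5, 57.3, 38.2, array([ 613.4, -115.1]))
(457.5, -47.2, 92.2, 55.0, 0.7, array([456.8, -45.8]))
(458.9, -284.4, 94.2, 56.6, -17.8, array([ 460.2, -286.5]))
vase [[ 0.644 -0.324  0.02 ]]
jar [[0.788 0.026 0.02 ]]
cup [[ 0.788 -0.169  0.02 ]]
maq [[ 0.512 -0.473  0.02 ]]
bowl [[0.39  0.465 0.02 ]]
block [[ 0.303 -0.198  0.02 ]]
bat [[ 0.46  -0.284  0.02 ]]
```

View pics/crop1.png

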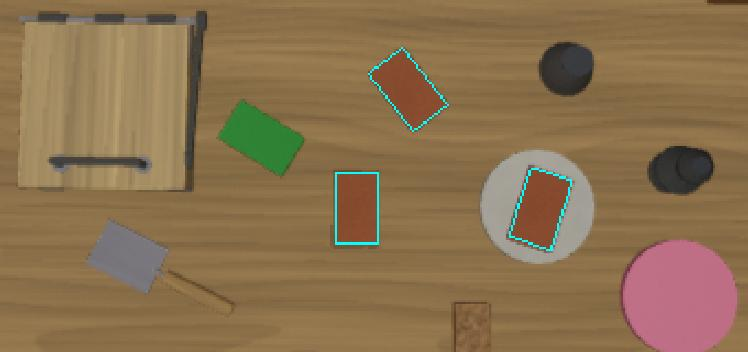

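The crop shows the three red-brown tiles, each outlined correctly, with the green one excluded. Next I'll add a move helper and go over the bat for a close wrist measurement.

```bash
sed -i 's/>165)/>145)/' tiles.py; cat > go.py <<'E'
from h import *
# helper: prints tool-axis shift (cm) and turn about tool z (deg); turn is done after the shift
def go(x,y,z,phi=None):
    s=arm.sense(); q=R.from_quat(s["orientation"]); M=q.as_matrix()
    d=M.T@(np.array([x,y,z])-s["eef_pos"])*100
    p=np.degrees(np.arctan2(M[1,0],M[0,0]))
    print("at",s["eef_pos"].round(4),"phi",round(p,2),"tilt",np.degrees(np.arccos(-M[2,2])).round(2),"| shift cm",d.round(2),"rows",np.ceil(abs(d).max()/4.9),"| turn z",None if phi is None else round(-(phi-p),1))
E
python3 m.py|head -3; python3 -c "
from go import *
go(.40,-.285,.30,-17.8)"
```

```text
(615.2, -113.6, 98.0, 58.7, 38.3, array([ 615.1, -113.9]))
(456.0, -45.8, 95.0, 57.9, 0.7, array([455.7, -46. ]))
(458.0, -284.3, 95.9, 57.7, -17.8, array([ 457.9, -284.4]))
at [ 0.2279 -0.5273  0.2305] phi 23.36 tilt 0.09 | shift cm [ 25.41 -15.43  -6.92] rows 6.0 | turn z 41.2
```

Call:
carry_out:
  commands:
    - {"xyz":[4.2,-2.6,-1.2],"delta_rot":[0,0,0]}
    - {"xyz":[4.2,-2.6,-1.2],"delta_rot":[0,0,0]}
    - {"xyz":[4.2,-2.6,-1.2],"delta_rot":[0,0,0]}
    - {"xyz":[4.2,-2.6,-1.2],"delta_rot":[0,0,0]}
    - {"xyz":[4.2,-2.6,-1.2],"delta_rot":[0,0,0]}
    - {"xyz":[4.2,-2.6,-1.2],"delta_rot":[0,0,8]}
    - {"xyz":[0,0,0],"delta_rot":[0,0,8]}
    - {"xyz":[0,0,0],"delta_rot":[0,0,8]}
    - {"xyz":[0,0,0],"delta_rot":[0,0,8.5]}
    - {"xyz":[0,0,0],"delta_rot":[0,0,8.5]}
  jaw: 100

```text
time_s: 1.1
eef_pos: [0.3929, -0.2911, 0.3009]
orientation: [0.989, -0.151, -0.0, -0.0]
force: [-0.1, -0.7, -0.8]
width: 0.0855
gripper_force: 0.0
```

Call:
carry_out:
  commands:
    - {"xyz":[0,0,0],"delta_rot":[0,0,0]}
    - {"xyz":[0,0,0],"delta_rot":[0,0,0]}

```text
time_s: 1.3
eef_pos: [0.3928, -0.2914, 0.301]
orientation: [0.989, -0.146, -0.0, -0.0]
force: [-0.9, 0.9, 0.6]
width: 0.0855
gripper_force: 0.0
```

```bash
python3 -c "
from go import *
c=cam('wrist','w1.png')
print(w2px(c,[[.458,-.284,.035],[.456,-.046,.015]]))
M=cv2.Rodrigues(np.array(c['rvec'],float))[0]; print(-M.T@np.array(c['tvec'],float).ravel(),M[2],c['fx'])
go(.458,-.284,.3,-17.8)"
```

```text
[[256.85525958 114.56985393]
 [ 77.86931058 172.501132  ]]
[ 0.46390289 -0.31339486  0.44381404] [-0.28258417  0.086046   -0.95537546] 346.69217553083587
at [ 0.3928 -0.2915  0.301 ] phi -16.87 tilt 0.03 | shift cm [ 6.02 -2.61  0.1 ] rows 2.0 | turn z 0.9
```

View pics/w1.png

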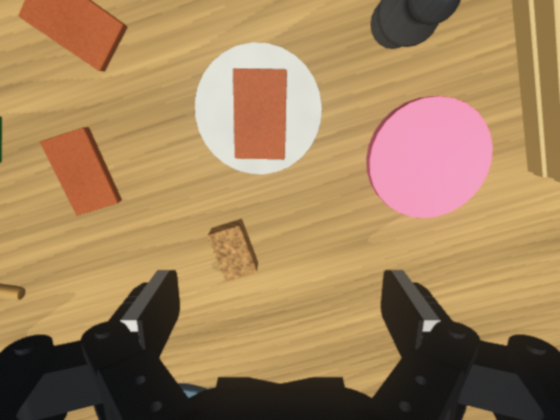

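The wrist view shows the base tile on the bat at (259,113), tile_b at (80,171), part of tile_a top left, and the cork block and pink disc beside them. I'll fit from this.

```bash
python3 -c "
from tiles import *
from go import *
c=load('w1')
h=cv2.cvtColor(c['color'],cv2.COLOR_BGR2HSV); print(h[113,259],h[171,80],h[300,300])
for o in tiles(c,[(259,113,.035,54),(80,171,.015,62)]): print(o)
go(.41,-.046,.28,0.7)"
```

```text
[  9 156 180] [ 10 174 182] [ 19 125 184]
(456.7, -286.7, 96.5, 56.4, -17.9, array([ 458.3, -287.2]))
(455.2, -50.5, 98.2, 63.4, -0.0, array([456.8, -50.8]))
at [ 0.3928 -0.2915  0.301 ] phi -16.87 tilt 0.03 | shift cm [ -5.48 -23.99   2.11] rows 5.0 | turn z -17.6
```

Call:
carry_out:
  commands:
    - {"xyz":[-1.1,-4.8,0.4],"delta_rot":[0,0,0]}
    - {"xyz":[-1.1,-4.8,0.4],"delta_rot":[0,0,0]}
    - {"xyz":[-1.1,-4.8,0.4],"delta_rot":[0,0,0]}
    - {"xyz":[-1.1,-4.8,0.4],"delta_rot":[0,0,0]}
    - {"xyz":[-1.1,-4.8,0.4],"delta_rot":[0,0,-8]}
    - {"xyz":[0,0,0],"delta_rot":[0,0,-8]}
    - {"xyz":[0,0,0],"delta_rot":[0,0,-1]}
    - {"xyz":[0,0,0],"delta_rot":[0,0,0]}

```text
time_s: 2.15
eef_pos: [0.4109, -0.0464, 0.2814]
orientation: [1.0, -0.001, 0.0, 0.0]
force: [0.3, -1.3, 0.1]
width: 0.0858
gripper_force: 0.0
```

```bash
python3 -c "
from tiles import *
from go import *
c=cam('wrist','w2.png')
u=w2px(c,[[.456,-.048,.015]])[0].astype(int);print(u)
for o in tiles(c,[(*u,.015,62)]): print(o)
cv2.imwrite('pics/w2o.png',c['color'])
go(.456,-.047,.05,0.3)"
```

```text
[281 128]
(455.1, -47.1, 98.0, 58.0, -0.1, array([457.4, -47.2]))
at [ 0.4109 -0.0468  0.2814] phi -0.26 tilt 0.02 | shift cm [ 4.510e+00 -1.000e-02  2.314e+01] rows 5.0 | turn z -0.6
```

Call:
carry_out:
  commands:
    - {"xyz":[1.5,0,4.5],"delta_rot":[0,0,0]}
    - {"xyz":[1.5,0,4.5],"delta_rot":[0,0,0]}
    - {"xyz":[1.5,0,4.5],"delta_rot":[0,0,0]}
    - {"xyz":[0,0,4.5],"delta_rot":[0,0,0]}
    - {"xyz":[0,0,4.5],"delta_rot":[0,0,0]}
    - {"xyz":[0,0,2.7],"delta_rot":[0,0,0]}
    - {"xyz":[0,0,1.5],"delta_rot":[0,0,0]}
    - {"xyz":[0,0,1.3],"delta_rot":[0,0,0]}
    - {"xyz":[0,0,0],"delta_rot":[0,0,0]}
    - {"xyz":[0,0,0],"delta_rot":[0,0,0]}

```text
time_s: 3.2
eef_pos: [0.4562, -0.0468, 0.0017]
orientation: [1.0, -0.001, 0.0, 0.0]
force: [0.3, 0.0, 0.2]
width: 0.0857
gripper_force: 0.0
```

Call:
carry_out:
  commands:
    - {"xyz":[0,0,0],"delta_rot":[0,0,0]}
    - {"xyz":[0,0,0],"delta_rot":[0,0,0]}
    - {"xyz":[0,0,0],"delta_rot":[0,0,0]}
    - {"xyz":[0,0,0],"delta_rot":[0,0,0]}
    - {"xyz":[0,0,0],"delta_rot":[0,0,0]}
    - {"xyz":[0,0,0],"delta_rot":[0,0,0]}
  jaw: 50

```text
time_s: 3.8
eef_pos: [0.4568, -0.0466, 0.0029]
orientation: [1.0, -0.0, 0.001, 0.001]
force: [-3.6, -0.9, 9.8]
width: 0.0581
gripper_force: 63.6
```

Call:
carry_out:
  commands:
    - {"xyz":[0,0,-1.5],"delta_rot":[0,0,0]}
    - {"xyz":[0,0,-3.5],"delta_rot":[0,0,0]}
    - {"xyz":[0,0,-4],"delta_rot":[0,0,0]}
    - {"xyz":[0,0,-4],"delta_rot":[0,0,0]}
    - {"xyz":[0,4,0],"delta_rot":[0,0,0]}
    - {"xyz":[0,4.5,0],"delta_rot":[0,0,0]}
    - {"xyz":[0,4.5,0],"delta_rot":[0,0,0]}
    - {"xyz":[0,4.5,0],"delta_rot":[0,0,0]}
    - {"xyz":[0,4.2,0],"delta_rot":[0,0,0]}
    - {"xyz":[0,2.2,0],"delta_rot":[0,0,6]}

```text
time_s: 4.8
eef_pos: [0.4553, -0.2885, 0.132]
orientation: [0.999, -0.055, 0.001, 0.001]
force: [0.9, 0.1, -2.0]
width: 0.0579
gripper_force: 66.2
```

Call:
carry_out:
  commands:
    - {"xyz":[0,0,0],"delta_rot":[0,0,6]}
    - {"xyz":[0,0,0],"delta_rot":[0,0,5.7]}
    - {"xyz":[0,0,0],"delta_rot":[0,0,0]}
    - {"xyz":[0,0,0],"delta_rot":[0,0,0]}

```text
time_s: 5.2
eef_pos: [0.4555, -0.2848, 0.1315]
orientation: [0.988, -0.153, 0.0, 0.0]
force: [0.6, 0.3, -2.8]
width: 0.0583
gripper_force: 66.2
```

```bash
python3 -c "
from go import *
c=cam('wrist','w3.png'); print(arm.sense()['width'])
go(.4578,-.2858,.05,-17.9)"
```

```text
0.05829916961805345
at [ 0.4555 -0.2848  0.1315] phi -17.61 tilt 0.01 | shift cm [0.24 0.03 8.15] rows 2.0 | turn z 0.3
```

View pics/w3.png

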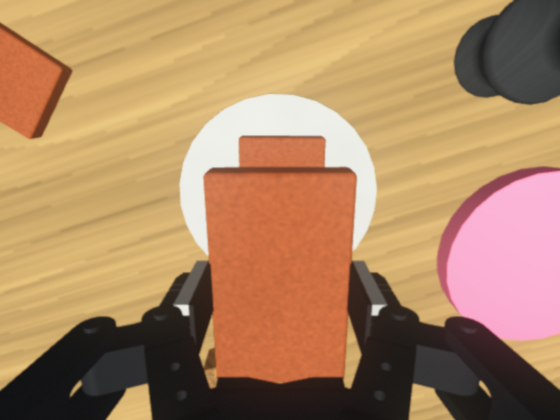

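The wrist view shows tile_b held squarely, its front edge at (206–355,174), with the base tile's front edge at (239–325,139) behind it, parallel. I'll turn that into an offset.

```bash
python3 -c "
from go import *
c=load('w3'); M=R.from_quat(arm.sense()['orientation']).as_matrix();o=arm.sense()['eef_pos']
f=lambda p,z:((px2w(c,p,z)-o)@M*1000).round(1)
print('held',f([(206,175),(355,175)],.1437)); print('held bottom',f([(206,168),(355,168)],.1287)); print('base',f([(239,139),(325,139)],.035)); print('basebot',f([(239,136),(325,136)],.02))
g=cv2.cvtColor(c['color'],cv2.COLOR_BGR2HSV); print(g[130:145,280].tolist()); print(g[162:180,280].tolist())
"
```

```text
held [[ 47.5 -27.9 -12.2]
 [ 47.5  29.1 -12.2]]
held bottom [[ 47.4 -31.    2.8]
 [ 47.4  32.3   2.8]]
base [[ 50.1 -27.4  96.5]
 [ 50.1  31.1  96.5]]
basebot [[ 50.7 -29.1 111.5]
 [ 50.7  32.9 111.5]]
[[30, 5, 239], [30, 6, 239], [30, 5, 239], [25, 6, 239], [23, 9, 233], [14, 36, 192], [10, 98, 146], [9, 147, 154], [9, 156, 176], [9, 155, 187], [9, 154, 195], [9, 153, 200], [9, 154, 202], [9, 155, 204], [9, 153, 206]]
[[9, 161, 207], [10, 161, 207], [9, 161, 207], [9, 163, 203], [9, 164, 184], [9, 161, 144], [9, 160, 118], [9, 161, 114], [8, 160, 115], [8, 163, 119], [9, 171, 137], [9, 177, 160], [9, 174, 177], [9, 174, 183], [9, 171, 186], [9, 170, 191], [10, 168, 196], [9, 166, 200]]
```

Call:
carry_out:
  commands:
    - {"xyz":[0.26,0.09,0],"delta_rot":[0,0,0.2]}
    - {"xyz":[0,0,4],"delta_rot":[0,0,0]}
    - {"xyz":[0,0,3],"delta_rot":[0,0,0]}
    - {"xyz":[0,0,1.3],"delta_rot":[0,0,0]}
    - {"xyz":[0,0,0.6],"delta_rot":[0,0,0]}
    - {"xyz":[0,0,0.3],"delta_rot":[0,0,0]}
    - {"xyz":[0,0,0],"delta_rot":[0,0,0]}
    - {"xyz":[0,0,0],"delta_rot":[0,0,0]}

```text
time_s: 6.05
eef_pos: [0.4586, -0.2875, 0.0406]
orientation: [0.988, -0.156, 0.001, 0.001]
force: [-0.4, -1.0, -2.4]
width: 0.0581
gripper_force: 66.1
```

Call:
carry_out:
  commands:
    - {"xyz":[0,0,0.15],"delta_rot":[0,0,0]}
    - {"xyz":[0,0,0.1],"delta_rot":[0,0,0]}
    - {"xyz":[0,0,0],"delta_rot":[0,0,0]}
    - {"xyz":[0,0,0],"delta_rot":[0,0,0]}

```text
time_s: 6.45
eef_pos: [0.4582, -0.2873, 0.038]
orientation: [0.988, -0.156, 0.001, 0.001]
force: [-2.1, 1.2, 5.7]
width: 0.0577
gripper_force: 67.0
```

Contact. Release and lift.

Call:
carry_out:
  commands:
    - {"xyz":[0,0,0],"delta_rot":[0,0,0]}
    - {"xyz":[0,0,0],"delta_rot":[0,0,0]}
    - {"xyz":[0,0,0],"delta_rot":[0,0,0]}
    - {"xyz":[0,0,0],"delta_rot":[0,0,0]}
    - {"xyz":[0,0,0],"delta_rot":[0,0,0]}
    - {"xyz":[0,0,-2],"delta_rot":[0,0,0]}
    - {"xyz":[0,0,-4],"delta_rot":[0,0,0]}
    - {"xyz":[-1.5,0,-4.5],"delta_rot":[0,0,0]}
    - {"xyz":[-2,0,-4.5],"delta_rot":[0,0,0]}
    - {"xyz":[-2,0,-4.5],"delta_rot":[0,0,0]}
  jaw: 100

```text
time_s: 7.45
eef_pos: [0.4046, -0.2693, 0.2333]
orientation: [0.988, -0.156, -0.0, -0.0]
force: [-0.8, -0.5, 0.9]
width: 0.0855
gripper_force: 0.0
```

Call:
carry_out:
  commands:
    - {"xyz":[0,0,-4.5],"delta_rot":[0,0,0]}
    - {"xyz":[0,0,0],"delta_rot":[0,0,0]}
    - {"xyz":[0,0,0],"delta_rot":[0,0,0]}

```text
time_s: 7.75
eef_pos: [0.4058, -0.2702, 0.278]
orientation: [0.988, -0.156, 0.001, 0.001]
force: [0.3, -0.0, -1.2]
width: 0.0857
gripper_force: 0.0
```

```bash
python3 -c "
from tiles import *
from go import *
c=cam('wrist','w4.png')
u=w2px(c,[[.458,-.286,.05]])[0].astype(int)
crop=c['color'][max(0,u[1]-70):u[1]+80,u[0]-90:u[0]+90].copy(); cv2.imwrite('pics/w4c.png',cv2.resize(crop,None,fx=4,fy=4,interpolation=cv2.INTER_CUBIC)); print(u)
for o in tiles(c,[(*u,.05,60)]): print(o)
go(.615,-.114,.28,38.3)"
```

```text
[278 122]
(456.5, -287.1, 96.1, 56.8, -17.9, array([ 458.3, -287.6]))
at [ 0.4052 -0.2696  0.2763] phi -17.97 tilt 0.02 | shift cm [ 15.15 -21.27  -0.37] rows 5.0 | turn z -56.3
```

View pics/w4c.png

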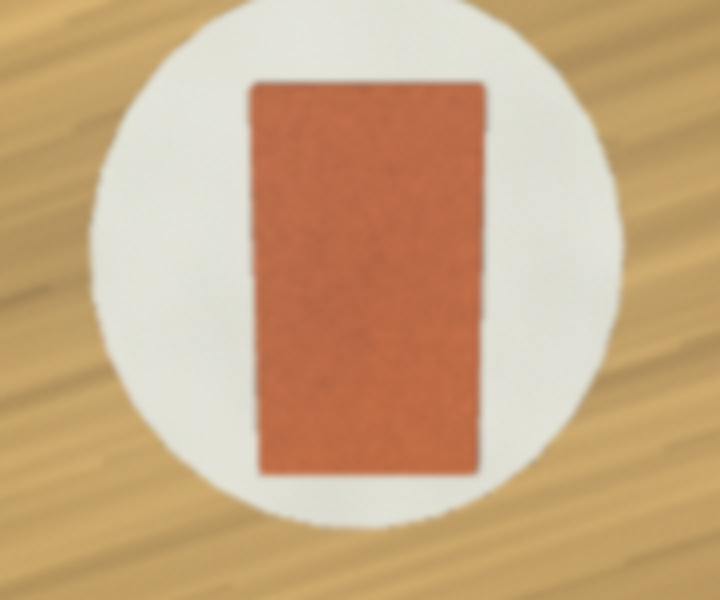

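The pile's two tiles look flush at (278,122), with no second edge showing. On to tile_a.

```bash
python3 -c "
from go import *
go(.576,-.145,.28,38.3)"
```

```text
at [ 0.4052 -0.2696  0.2763] phi -17.97 tilt 0.02 | shift cm [ 12.4  -17.12  -0.37] rows 4.0 | turn z -56.3
```

Call:
carry_out:
  commands:
    - {"xyz":[3.1,-4.3,0],"delta_rot":[0,0,0]}
    - {"xyz":[3.1,-4.3,0],"delta_rot":[0,0,0]}
    - {"xyz":[3.1,-4.3,0],"delta_rot":[0,0,0]}
    - {"xyz":[3.1,-4.3,0],"delta_rot":[0,0,-8]}
    - {"xyz":[0,0,0],"delta_rot":[0,0,-8]}
    - {"xyz":[0,0,0],"delta_rot":[0,0,-8]}
    - {"xyz":[0,0,0],"delta_rot":[0,0,-8]}
    - {"xyz":[0,0,0],"delta_rot":[0,0,-8]}
    - {"xyz":[0,0,0],"delta_rot":[0,0,-8]}
    - {"xyz":[0,0,0],"delta_rot":[0,0,-8]}

```text
time_s: 8.8
eef_pos: [0.5657, -0.1509, 0.2736]
orientation: [0.944, 0.329, -0.002, -0.002]
force: [-0.8, -1.1, 0.8]
width: 0.0853
gripper_force: 0.0
```

Call:
carry_out:
  commands:
    - {"xyz":[0,0,0],"delta_rot":[0,0,0]}
    - {"xyz":[0,0,0],"delta_rot":[0,0,0]}

```text
time_s: 9.0
eef_pos: [0.5661, -0.1512, 0.2748]
orientation: [0.946, 0.324, -0.001, -0.001]
force: [0.3, -0.4, 0.6]
width: 0.0853
gripper_force: 0.0
```

```bash
python3 -c "
from tiles import *
from go import *
c=cam('wrist','w5.png')
u=w2px(c,[[.615,-.114,.015]])[0].astype(int);print(u)
o=tiles(c,[(*u,.015,62)])[0]; print(o)
a=np.radians(o[4]); go(o[0]/1000+.0017*np.cos(a),o[1]/1000+.0017*np.sin(a),0,o[4])"
```

```text
[281 113]
(614.6, -115.5, 97.4, 57.9, 38.2, array([ 615.8, -114.6]))
at [ 0.5662 -0.1513  0.2753] phi 37.84 tilt 0.14 | shift cm [ 6.21  0.2  27.52] rows 6.0 | turn z -0.4
```

Call:
carry_out:
  commands:
    - {"xyz":[2,0,4.5],"delta_rot":[0,0,-0.4]}
    - {"xyz":[2,0.2,4.5],"delta_rot":[0,0,0]}
    - {"xyz":[2.2,0,4.5],"delta_rot":[0,0,0]}
    - {"xyz":[0,0,4.5],"delta_rot":[0,0,0]}
    - {"xyz":[0,0,4.5],"delta_rot":[0,0,0]}
    - {"xyz":[0,0,2.2],"delta_rot":[0,0,0]}
    - {"xyz":[0,0,1.5],"delta_rot":[0,0,0]}
    - {"xyz":[0,0,1],"delta_rot":[0,0,0]}
    - {"xyz":[0,0,0],"delta_rot":[0,0,0]}
    - {"xyz":[0,0,0],"delta_rot":[0,0,0]}

```text
time_s: 10.05
eef_pos: [0.6176, -0.1151, 0.0062]
orientation: [0.944, 0.329, 0.001, 0.001]
force: [-0.3, 0.9, -0.6]
width: 0.0855
gripper_force: 0.0
```

Call:
carry_out:
  commands:
    - {"xyz":[0,0,0],"delta_rot":[0,0,0]}
    - {"xyz":[0,0,0],"delta_rot":[0,0,0]}
    - {"xyz":[0,0,0],"delta_rot":[0,0,0]}
    - {"xyz":[0,0,0],"delta_rot":[0,0,0]}
    - {"xyz":[0,0,0],"delta_rot":[0,0,0]}
    - {"xyz":[0,0,0],"delta_rot":[0,0,0]}
  jaw: 50

```text
time_s: 10.65
eef_pos: [0.6178, -0.1151, 0.0071]
orientation: [0.944, 0.329, 0.001, 0.001]
force: [-2.2, 0.4, 7.9]
width: 0.057
gripper_force: 62.1
```

```bash
python3 -c "
from go import *
go(.4582,-.2873,.0,-17.97)"
```

```text
at [ 0.6178 -0.1151  0.0071] phi 38.43 tilt 0.16 | shift cm [-23.21   3.57   0.69] rows 5.0 | turn z 56.4
```

Call:
carry_out:
  commands:
    - {"xyz":[0,0,-1.5],"delta_rot":[0,0,0]}
    - {"xyz":[0,0,-3.5],"delta_rot":[0,0,0]}
    - {"xyz":[0,0,-4],"delta_rot":[0,0,0]}
    - {"xyz":[0,0,-4.5],"delta_rot":[0,0,0]}
    - {"xyz":[-4.6,0.7,-0.5],"delta_rot":[0,0,0]}
    - {"xyz":[-4.6,0.7,0],"delta_rot":[0,0,0]}
    - {"xyz":[-4.6,0.7,0],"delta_rot":[0,0,0]}
    - {"xyz":[-4.6,0.7,0],"delta_rot":[0,0,0]}
    - {"xyz":[-4.6,0.8,0],"delta_rot":[0,0,0]}
    - {"xyz":[0,0,0],"delta_rot":[0,0,7]}

```text
time_s: 11.65
eef_pos: [0.4555, -0.29, 0.146]
orientation: [0.963, 0.268, -0.001, 0.001]
force: [0.8, 0.9, -1.4]
width: 0.0573
gripper_force: 64.8
```

Call:
carry_out:
  commands:
    - {"xyz":[0,0,0],"delta_rot":[0,0,8]}
    - {"xyz":[0,0,0],"delta_rot":[0,0,8]}
    - {"xyz":[0,0,0],"delta_rot":[0,0,8]}
    - {"xyz":[0,0,0],"delta_rot":[0,0,8]}
    - {"xyz":[0,0,0],"delta_rot":[0,0,8]}
    - {"xyz":[0,0,0],"delta_rot":[0,0,8]}
    - {"xyz":[0,0,0],"delta_rot":[0,0,1.4]}
    - {"xyz":[0,0,0],"delta_rot":[0,0,0]}
    - {"xyz":[0,0,0],"delta_rot":[0,0,0]}

```text
time_s: 12.55
eef_pos: [0.4588, -0.2859, 0.1452]
orientation: [0.988, -0.155, 0.0, 0.0]
force: [1.4, -0.0, -1.8]
width: 0.0567
gripper_force: 64.8
```

```bash
python3 -c "
from go import *
c=cam('wrist','w6.png'); print(arm.sense()['width'])
go(.4592,-.2876,.0595,-18)"
```

```text
0.05706831160803191
at [ 0.4588 -0.2859  0.1451] phi -17.85 tilt 0.02 | shift cm [0.09 0.15 8.56] rows 2.0 | turn z 0.2
```

View pics/w6.png

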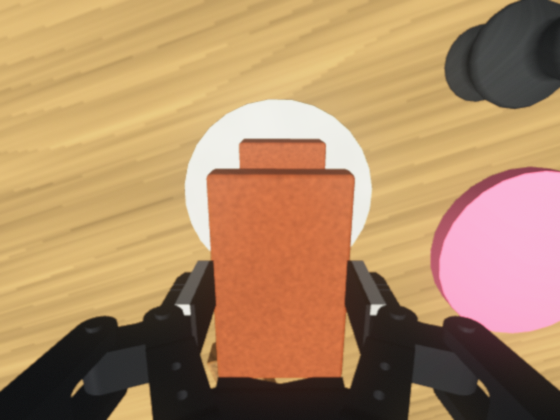

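tile_a is held squarely, front edge (208–354,176), with the pile's front edge at (240–325,141) parallel to it.

```bash
python3 -c "
from go import *
c=load('w6'); M=R.from_quat(arm.sense()['orientation']).as_matrix();o=arm.sense()['eef_pos']
f=lambda p,z:((px2w(c,p,z)-o)@M*1000).round(1)
g=cv2.cvtColor(c['color'],cv2.COLOR_BGR2HSV)[...,2].astype(int); print(g[134:150,280].tolist(), g[164:182,280].tolist()); print(g[158,232:246].tolist(),g[158,318:332].tolist())
print('held',f([(208,176),(354,176)],.153)); print('pile',f([(239.5,143.5),(325.5,143.5)],.05))
"
```

```text
[240, 240, 240, 234, 195, 143, 125, 129, 151, 177, 190, 198, 203, 206, 208, 208] [208, 208, 207, 202, 175, 137, 119, 117, 119, 126, 149, 172, 182, 186, 189, 195, 200, 203]
[239, 240, 240, 239, 239, 237, 230, 218, 209, 206, 205, 206, 207, 211] [212, 212, 214, 215, 214, 209, 203, 205, 226, 235, 237, 238, 238, 238]
held [[ 46.2 -28.2  -7.9]
 [ 46.2  29.7  -7.8]]
pile [[ 47.2 -27.1  95.1]
 [ 47.2  31.3  95.2]]
```

Call:
carry_out:
  commands:
    - {"xyz":[0.1,0.14,0],"delta_rot":[0,0,0.2]}
    - {"xyz":[0,0,4],"delta_rot":[0,0,0]}
    - {"xyz":[0,0,3],"delta_rot":[0,0,0]}
    - {"xyz":[0,0,1],"delta_rot":[0,0,0]}
    - {"xyz":[0,0,0.4],"delta_rot":[0,0,0]}
    - {"xyz":[0,0,0.2],"delta_rot":[0,0,0]}
    - {"xyz":[0,0,0],"delta_rot":[0,0,0]}
    - {"xyz":[0,0,0],"delta_rot":[0,0,0]}

```text
time_s: 13.4
eef_pos: [0.4601, -0.2883, 0.0602]
orientation: [0.987, -0.158, 0.001, 0.001]
force: [0.3, -0.3, -2.0]
width: 0.0569
gripper_force: 64.9
```

Call:
carry_out:
  commands:
    - {"xyz":[0,0,0.15],"delta_rot":[0,0,0]}
    - {"xyz":[0,0,0],"delta_rot":[0,0,0]}
    - {"xyz":[0,0,0],"delta_rot":[0,0,0]}

```text
time_s: 13.7
eef_pos: [0.4594, -0.2876, 0.0576]
orientation: [0.987, -0.158, 0.0, 0.0]
force: [-0.4, -0.1, -2.4]
width: 0.0572
gripper_force: 64.9
```

Call:
carry_out:
  commands:
    - {"xyz":[0,0,0.1],"delta_rot":[0,0,0]}
    - {"xyz":[0,0,0],"delta_rot":[0,0,0]}
    - {"xyz":[0,0,0],"delta_rot":[0,0,0]}

```text
time_s: 14.0
eef_pos: [0.4595, -0.2876, 0.0572]
orientation: [0.987, -0.158, 0.0, 0.0]
force: [-2.3, 1.7, 4.8]
width: 0.0569
gripper_force: 66.0
```

Contact. Release, rise and look.

Call:
carry_out:
  commands:
    - {"xyz":[0,0,0],"delta_rot":[0,0,0]}
    - {"xyz":[0,0,0],"delta_rot":[0,0,0]}
    - {"xyz":[0,0,0],"delta_rot":[0,0,0]}
    - {"xyz":[0,0,0],"delta_rot":[0,0,0]}
    - {"xyz":[0,0,0],"delta_rot":[0,0,0]}
    - {"xyz":[0,0,-2],"delta_rot":[0,0,0]}
    - {"xyz":[0,0,-4],"delta_rot":[0,0,0]}
    - {"xyz":[-1.5,0,-4.5],"delta_rot":[0,0,0]}
    - {"xyz":[-2,0,-4.5],"delta_rot":[0,0,0]}
    - {"xyz":[-2,0,-4.5],"delta_rot":[0,0,0]}
  jaw: 100

```text
time_s: 15.0
eef_pos: [0.4063, -0.2699, 0.2529]
orientation: [0.987, -0.158, -0.0, -0.0]
force: [0.4, -1.1, 0.9]
width: 0.0855
gripper_force: 0.0
```

Call:
carry_out:
  commands:
    - {"xyz":[0,0,-4.5],"delta_rot":[0,0,0]}
    - {"xyz":[0,0,-4.5],"delta_rot":[0,0,0]}
    - {"xyz":[0,0,0],"delta_rot":[0,0,0]}
    - {"xyz":[0,0,0],"delta_rot":[0,0,0]}

```text
time_s: 15.4
eef_pos: [0.4074, -0.2707, 0.3426]
orientation: [0.987, -0.158, 0.001, 0.001]
force: [0.2, -0.2, -0.8]
width: 0.0853
gripper_force: 0.0
```

```bash
python3 -c "
from tiles import *
from go import *
c=cam('wrist','w7.png')
u=w2px(c,[[.458,-.286,.065]])[0].astype(int)
crop=c['color'][max(0,u[1]-70):u[1]+80,u[0]-90:u[0]+90].copy()
for o in tiles(c,[(*u,.065,60)]): print(o)
# box measurement: scene + top crops side by side
t=load('top0'); s=load('scene0')
a=cv2.resize(t['color'][145:245,140:240],(400,400),interpolation=cv2.INTER_CUBIC)
b=cv2.resize(s['color'][190:320,265:395],(400,400),interpolation=cv2.INTER_CUBIC)
d=cv2.resize(crop,(240,200))
im=np.zeros((600,800,3),np.uint8); im[:400,:400]=a; im[:400,400:]=b; im[400:,:240]=d; cv2.imwrite('pics/mix.png',im)
go(.40,.0,.4,0)
"
```

```text
(456.5, -287.0, 96.3, 56.6, -18.4, array([ 458.2, -287.6]))
at [ 0.4069 -0.2702  0.3409] phi -18.17 tilt 0.02 | shift cm [ -9.08 -25.46  -5.9 ] rows 6.0 | turn z -18.2
```

View pics/mix.png

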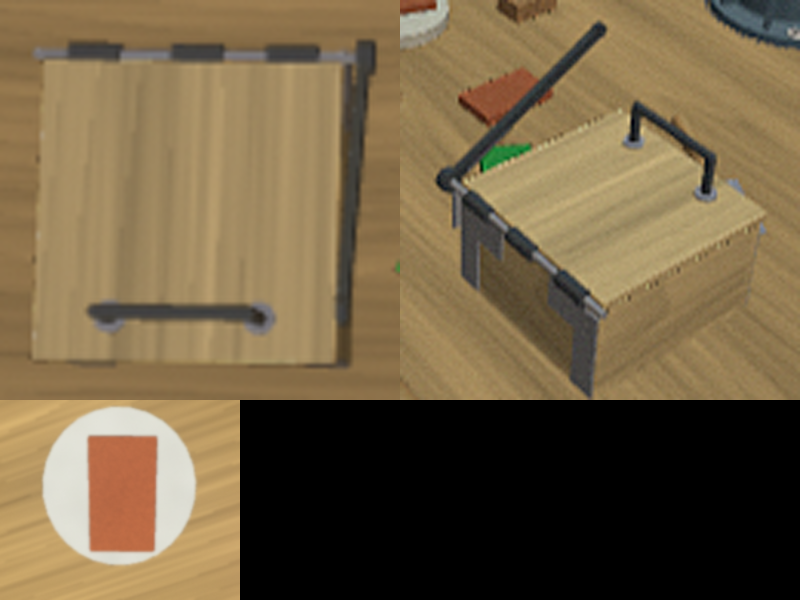

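The pile stays flush (bottom-left inset). Top crop: lid corners at (40,58), (345,58), (335,362), (33,360) and bar from (92,312) to (268,312). Scene crop: gauge tip at (601,27), pivot at (447,178), bar ends at (636,105) and (713,158). I'll fit the box pose and gauge angle jointly.

```bash
cat > fit.py <<'E'
from go import *
from scipy.optimize import least_squares
t=load('top0'); s=load('scene0')
T=lambda u,v:(140+u/4-.4,145+v/4-.4); S=lambda u,v:(265+(u-400)*.325-.4,190+v*.325-.4)
H=np.array([.1,0,.116])
obs=[(t,T(40,58),(.1,.1,.122)),(t,T(345,58),(.1,-.1,.122)),(t,T(335,362),(-.1,-.1,.122)),(t,T(33,360),(-.1,.1,.122)),
 (t,T(89,311),(-.08,.05,.167)),(t,T(270,314),(-.08,-.05,.167)),
 (s,S(605,312),(.1,.1,.122)),(s,S(766,214),(-.1,.1,.122)),(s,S(628,108),(-.1,-.1,.122)),(s,S(466,183),(.1,-.1,.122)),
 (s,S(637,105),(-.08,-.05,.167)),(s,S(713,158),(-.08,.05,.167)),
 (s,S(601,27),'g'),(t,T(342,318),'g'),(s,S(447,178),(.1,-.116,.116))]
def W(p,q):
    if isinstance(q,str): q=(.1-.21*np.cos(p[3]),-.116,.116+.21*np.sin(p[3]))
    c,s_=np.cos(p[2]),np.sin(p[2]); return (p[0]+c*q[0]-s_*q[1],p[1]+s_*q[0]+c*q[1],q[2])
def f(p):
    return np.concatenate([w2px(c,W(p,q))[0]-uv for c,uv,q in obs])
r=least_squares(f,[.57,.28,0,.6],loss='soft_l1')
if __name__=="__main__":
    print(r.x,np.degrees(r.x[2:])); print(f(r.x).reshape(-1,2).round(1).tolist())
    print('handle',np.round(W(r.x,(-.08,0,.167)),4),'tip',W(r.x,'g'))
E
python3 fit.py
```

```text
[0.57780466 0.26783419 0.0016339  0.53726982] [ 0.09361543 30.78329329]
[[1.8, 0.3], [-0.9, 1.2], [-0.3, -1.4], [0.6, -1.8], [1.8, 2.0], [-5.0, 1.7], [-0.6, -2.3], [-0.6, 0.1], [-2.9, 1.4], [-0.6, 0.5], [1.5, 0.5], [0.8, -0.2], [-0.0, 0.7], [0.2, -0.5], [2.4, 0.9]]
handle [0.4978 0.2677 0.167 ] tip (np.float64(0.4975813716632767), np.float64(0.1517029561542346), np.float64(0.22347640011476957))
```

```bash
python3 -c "
from go import *
go(.50,.218,.41,90)"
```

```text
at [ 0.4069 -0.2702  0.3409] phi -18.17 tilt 0.02 | shift cm [ -6.38 -49.29  -6.9 ] rows 11.0 | turn z -108.2
```

Call:
carry_out:
  commands:
    - {"xyz":[-0.6,-4.5,-1],"delta_rot":[0,0,0]}
    - {"xyz":[-0.6,-4.5,-1],"delta_rot":[0,0,0]}
    - {"xyz":[-0.6,-4.5,-1],"delta_rot":[0,0,0]}
    - {"xyz":[-0.6,-4.5,-1],"delta_rot":[0,0,0]}
    - {"xyz":[-0.6,-4.5,-1],"delta_rot":[0,0,0]}
    - {"xyz":[-0.6,-4.5,-1],"delta_rot":[0,0,0]}
    - {"xyz":[-0.6,-4.5,-0.9],"delta_rot":[0,0,0]}
    - {"xyz":[-0.6,-4.5,0],"delta_rot":[0,0,0]}
    - {"xyz":[-0.6,-4.5,0],"delta_rot":[0,0,0]}
    - {"xyz":[-0.6,-4.5,0],"delta_rot":[0,0,0]}

```text
time_s: 16.45
eef_pos: [0.4898, 0.1779, 0.4081]
orientation: [0.987, -0.158, -0.002, 0.001]
force: [0.1, 0.2, 0.4]
width: 0.0856
gripper_force: 0.0
```

Call:
carry_out:
  commands:
    - {"xyz":[-0.4,-4.3,0],"delta_rot":[0,0,-8]}
    - {"xyz":[0,0,0],"delta_rot":[0,0,-8]}
    - {"xyz":[0,0,0],"delta_rot":[0,0,-8]}
    - {"xyz":[0,0,0],"delta_rot":[0,0,-8]}
    - {"xyz":[0,0,0],"delta_rot":[0,0,-8]}
    - {"xyz":[0,0,0],"delta_rot":[0,0,-8]}
    - {"xyz":[0,0,0],"delta_rot":[0,0,-8]}
    - {"xyz":[0,0,0],"delta_rot":[0,0,-8]}
    - {"xyz":[0,0,0],"delta_rot":[0,0,-8]}
    - {"xyz":[0,0,0],"delta_rot":[0,0,-8]}

```text
time_s: 17.45
eef_pos: [0.4994, 0.2179, 0.4077]
orientation: [0.856, 0.516, -0.002, -0.001]
force: [0.2, 0.0, -0.6]
width: 0.0852
gripper_force: 0.0
```

Call:
carry_out:
  commands:
    - {"xyz":[0,0,0],"delta_rot":[0,0,-8]}
    - {"xyz":[0,0,0],"delta_rot":[0,0,-8]}
    - {"xyz":[0,0,0],"delta_rot":[0,0,-8]}
    - {"xyz":[0,0,0],"delta_rot":[0,0,-4]}
    - {"xyz":[0,0,0],"delta_rot":[0,0,0]}
    - {"xyz":[0,0,0],"delta_rot":[0,0,0]}

```text
time_s: 18.05
eef_pos: [0.4996, 0.218, 0.4087]
orientation: [0.709, 0.705, -0.001, -0.001]
force: [0.4, 0.5, 0.2]
width: 0.0855
gripper_force: 0.0
```

```bash
python3 -c "
from fit import *
c=cam('wrist','w8.png'); print(w2px(c,[W(r.x,(-.08,0,.167))]))
go(.4978,.2677,.17,90)"
```

```text
[[279.55701675 126.39950877]]
at [0.4997 0.218  0.4091] phi 89.72 tilt 0.12 | shift cm [ 4.98 -0.17 23.91] rows 5.0 | turn z -0.3
```

View pics/w8.png

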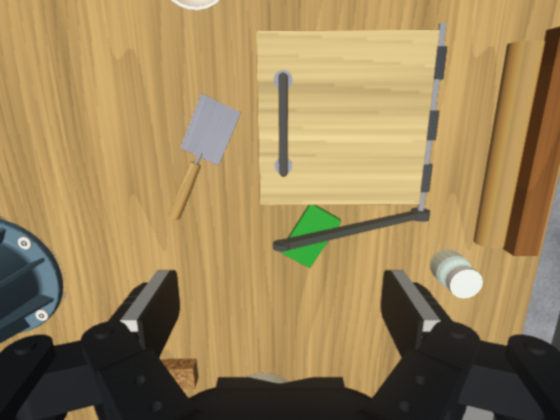

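The wrist view shows the bar from (282.5,75) to (283.5,175), lid corners (257,31), (438,30), (424,204), (261,205), gauge tip (278,245) and pivot (424,215). I'll refit with these.

```bash
sed -i "s/^def W/w=load('w8')\nobs+=[(w,(283,78),(-.08,.05,.167)),(w,(283.5,172),(-.08,-.05,.167)),(w,(257,31),(-.1,.1,.122)),(w,(438,30),(.1,.1,.122)),(w,(424,204),(.1,-.1,.122)),(w,(261,205),(-.1,-.1,.122)),(w,(278,245),'g'),(w,(424,215),(.1,-.116,.116))]\ndef W/" fit.py; python3 fit.py; python3 -c "
from fit import *
print('bar from wrist',px2w(w,[(283,77),(283.5,173)],.167))
x=W(r.x,(-.08,0,.167)); go(x[0],x[1],.2,90+np.degrees(r.x[2]))"
```

```text
[0.57885178 0.26769564 0.00835699 0.50868368] [ 0.47882031 29.14542769]
[[1.6, 0.1], [-1.1, 0.6], [0.1, -2.0], [0.9, -2.0], [2.1, 1.7], [-4.7, 1.2], [-0.6, -2.2], [-1.0, 0.0], [-3.5, 1.5], [-0.9, 0.8], [1.0, 0.6], [0.4, -0.3], [0.0, 1.9], [0.6, 0.1], [2.0, 1.2], [-3.1, -0.3], [-2.4, 0.6], [4.6, 2.1], [2.5, 0.3], [-2.6, -1.7], [5.1, -0.8], [0.6, -0.1], [-5.7, -2.3]]
handle [0.4989 0.267  0.167 ] tip (np.float64(0.4964129576082627), np.float64(0.1510026349362363), np.float64(0.2182758818870867))
bar from wrist [[0.50164666 0.31772478 0.167     ]
 [0.50196929 0.21656966 0.167     ]]
at [0.4997 0.218  0.4091] phi 89.72 tilt 0.12 | shift cm [ 4.91 -0.07 20.91] rows 5.0 | turn z -0.8
```

Handle 30 mm from the front edge plus 180 mm to the hinge gives 210 mm, so the hinge line lies 10 mm behind the box back. I'll correct the model.

```bash
sed -i "s/-\.08,/-.07,/g; s/(\.1-\.21/(.11-.21/; s/(\.1,-\.116,\.116)/(.11,-.116,.116)/g" fit.py; python3 fit.py; python3 -c "
from fit import *
x=W(r.x,(-.07,0,.167)); print(x); go(x[0],x[1],.2,90+np.degrees(r.x[2]))
J=r.jac; print(np.sqrt(np.diag(np.linalg.inv(J.T@J))))"
```

```text
[ 0.57321344  0.26713626 -0.00112659  0.48912654] [-0.06454877 28.02488656]
[[2.1, 1.8], [-0.6, 3.0], [-0.2, 0.4], [0.7, -0.2], [2.1, -0.2], [-4.7, -0.3], [0.4, -3.2], [0.3, -0.5], [-1.8, 0.8], [0.5, -0.3], [0.1, 1.0], [-0.7, 0.4], [-0.3, 3.0], [0.7, -0.3], [0.8, 1.4], [1.6, -0.5], [1.1, 0.4], [0.4, 1.7], [-1.9, 1.8], [-7.9, -0.5], [-0.0, -1.1], [1.9, -1.6], [-3.3, -1.2]]
handle [0.5032 0.2672 0.167 ] tip (np.float64(0.49770664551904265), np.float64(0.1512212528311344), np.float64(0.21466955606824945))
(np.float64(0.5032134809753812), np.float64(0.267215122504748), 0.167)
at [0.4997 0.218  0.4091] phi 89.72 tilt 0.12 | shift cm [ 4.93  0.37 20.91] rows 5.0 | turn z -0.2
[0.00061321 0.00057933 0.00492927 0.01775306]
```

Call:
carry_out:
  commands:
    - {"xyz":[2.4,0.3,4],"delta_rot":[0,0,0]}
    - {"xyz":[2.5,0,4.5],"delta_rot":[0,0,0]}
    - {"xyz":[0,0,4.5],"delta_rot":[0,0,0]}
    - {"xyz":[0,0,4.5],"delta_rot":[0,0,0]}
    - {"xyz":[0,0,3.5],"delta_rot":[0,0,0]}
    - {"xyz":[0,0,2.6],"delta_rot":[0,0,0]}
    - {"xyz":[0,0,1.5],"delta_rot":[0,0,0]}
    - {"xyz":[0,0,1],"delta_rot":[0,0,0]}
    - {"xyz":[0,0,0],"delta_rot":[0,0,0]}
    - {"xyz":[0,0,0],"delta_rot":[0,0,0]}

```text
time_s: 19.1
eef_pos: [0.504, 0.2666, 0.1519]
orientation: [0.708, 0.706, 0.001, 0.0]
force: [0.3, 0.6, -0.6]
width: 0.0852
gripper_force: 0.0
```

Call:
carry_out:
  commands:
    - {"xyz":[0,0,0],"delta_rot":[0,0,0]}
    - {"xyz":[0,0,0],"delta_rot":[0,0,0]}
    - {"xyz":[0,0,0],"delta_rot":[0,0,0]}
    - {"xyz":[0,0,0],"delta_rot":[0,0,0]}
    - {"xyz":[0,0,0],"delta_rot":[0,0,0]}
    - {"xyz":[0,0,0],"delta_rot":[0,0,0]}
    - {"xyz":[0,0,0],"delta_rot":[0,0,0]}
    - {"xyz":[0,0,0],"delta_rot":[0,0,0]}
  jaw: 0

```text
time_s: 19.9
eef_pos: [0.5024, 0.2663, 0.1507]
orientation: [0.708, 0.706, -0.001, -0.0]
force: [-5.4, -1.0, 5.1]
width: 0.0079
gripper_force: 58.6
```

Gripped. Now measure the gauge angle directly, from the dark arm's centre line in the scene and wrist pictures projected onto its plane (y ≈ 0.151).

```bash
cat > ga.py <<'E'
from h import *
def pl(c,uv,y0):
    M=cv2.Rodrigues(np.array(c["rvec"],float))[0]; o=-M.T@np.array(c["tvec"],float).ravel()
    uv=np.atleast_2d(np.array(uv,float)); d=np.c_[(uv[:,0]-c["cx"])/c["fx"],(uv[:,1]-c["cy"])/c["fy"],np.ones(len(uv))]@M
    return o+d*((y0-o[1])/d[:,1])[:,None]
def gauge(c,a,b,y0,rad=9,vmax=90):
    g=c["color"].max(2); m=(g<vmax).astype(np.uint8); k=np.zeros_like(m); cv2.line(k,a,b,1,rad); m&=k
    n,l,st,_=cv2.connectedComponentsWithStats(m); i=1+st[1:,4].argmax(); ys,xs=np.nonzero(l==i)
    P=pl(c,np.c_[xs,ys],y0)[:,[0,2]]
    # drop end portions, fit axis
    ctr=P.mean(0); v=np.linalg.svd(P-ctr,full_matrices=False)[2][0]; v*=np.sign(v[1]); s=(P-ctr)@v
    q=P[(s>np.percentile(s,8))&(s<np.percentile(s,94))]; ctr=q.mean(0); v=np.linalg.svd(q-ctr,full_matrices=False)[2][0]; v*=np.sign(v[1])
    tip=P[s>np.percentile(s,98)].mean(0); low=P[s<np.percentile(s,3)].mean(0)
    H=np.array([.682,.116])
    return dict(n=len(P),angle=np.arctan2(v[1],-v[0]).round(4),tip=tip.round(4),low=low.round(4),tip_ang=np.arctan2(tip[1]-H[1],H[0]-tip[0]).round(4),miss_mm=((H-ctr)@np.array([-v[1],v[0]])*1000).round(1))
if __name__=="__main__":
    for y in (.148,.151,.154):
        print(y,gauge(load('scene0'),(284,243),(330,199),y)); print('  w',gauge(load('w8'),(410,219),(277,246),y))
E
python3 ga.py
```

```text
0.148 {'n': 310, 'angle': np.float64(0.5229), 'tip': array([0.4932, 0.2222]), 'low': array([0.6783, 0.1221]), 'tip_ang': np.float64(0.5123), 'miss_mm': np.float64(-1.4)}
  w {'n': 1135, 'angle': np.float64(0.5075), 'tip': array([0.4941, 0.2176]), 'low': array([0.6692, 0.116 ]), 'tip_ang': np.float64(0.4959), 'miss_mm': np.float64(-6.0)}
0.151 {'n': 310, 'angle': np.float64(0.5229), 'tip': array([0.4961, 0.2247]), 'low': array([0.6805, 0.1251]), 'tip_ang': np.float64(0.5293), 'miss_mm': np.float64(2.3)}
  w {'n': 1135, 'angle': np.float64(0.5075), 'tip': array([0.4942, 0.2245]), 'low': array([0.6657, 0.125 ]), 'tip_ang': np.float64(0.5241), 'miss_mm': np.float64(0.2)}
0.154 {'n': 310, 'angle': np.float64(0.5229), 'tip': array([0.499 , 0.2273]), 'low': array([0.6827, 0.1281]), 'tip_ang': np.float64(0.5465), 'miss_mm': np.float64(5.9)}
  w {'n': 1135, 'angle': np.float64(0.5075), 'tip': array([0.4943, 0.2314]), 'low': array([0.6622, 0.134 ]), 'tip_ang': np.float64(0.5514), 'miss_mm': np.float64(6.4)}
```

Call:
carry_out:
  commands:
    - {"xyz":[0,0.28,-0.89],"delta_rot":[0,0,0]}
    - {"xyz":[0,0.32,-0.88],"delta_rot":[0,0,0]}
    - {"xyz":[0,0.36,-0.86],"delta_rot":[0,0,0]}
    - {"xyz":[0,0.41,-0.84],"delta_rot":[0,0,0]}
    - {"xyz":[0,0.45,-0.82],"delta_rot":[0,0,0]}
    - {"xyz":[0,0.49,-0.8],"delta_rot":[0,0,0]}
    - {"xyz":[0,0.53,-0.77],"delta_rot":[0,0,0]}
    - {"xyz":[0,0.57,-0.75],"delta_rot":[0,0,0]}
    - {"xyz":[0,0,0],"delta_rot":[0,0,0]}
    - {"xyz":[0,0,0],"delta_rot":[0,0,0]}

```text
time_s: 20.9
eef_pos: [0.5352, 0.2663, 0.2172]
orientation: [0.708, 0.706, -0.002, -0.002]
force: [-12.4, 0.4, 0.4]
width: 0.0078
gripper_force: 58.7
```

Call:
carry_out:
  commands:
    - {"xyz":[0,0.72,-0.85],"delta_rot":[0,0,0]}
    - {"xyz":[0,0.78,-0.81],"delta_rot":[0,0,0]}
    - {"xyz":[0,0,0],"delta_rot":[0,0,0]}
    - {"xyz":[0,0,0],"delta_rot":[0,0,0]}
    - {"xyz":[0,0,0],"delta_rot":[0,0,0]}

```text
time_s: 21.4
eef_pos: [0.5498, 0.2663, 0.2341]
orientation: [0.708, 0.706, -0.002, -0.002]
force: [-13.8, 0.4, 3.5]
width: 0.0079
gripper_force: 59.2
```

```bash
python3 -c "
from go import *
from scipy.optimize import brentq
s=arm.sense(); p=s['eef_pos']; print(p.round(4),s['width'],s['force'].round(1))
h=p[2]+.0163-.116; f=.5024+.18-p[0]
print('theta from z',brentq(lambda t:.18*np.sin(t)+.051*np.cos(t)-h,0,1.1),'from dir',np.arctan2(h,f)-np.arctan2(.051,.18),'radius',np.hypot(h,f))
c=cam('scene','s9.png'); t=cam('top','t9.png')
b=cv2.resize(c['color'][160:310,255:405],(600,600),interpolation=cv2.INTER_CUBIC); cv2.imwrite('pics/s9c.png',b)"
```

```text
[0.5498 0.2663 0.2341] 0.007869078607042064 [-13.8   0.4   3.5]
theta from z 0.5253236601428974 from dir 0.5158865083295658 radius 0.18881963804653398
```

View pics/s9c.png

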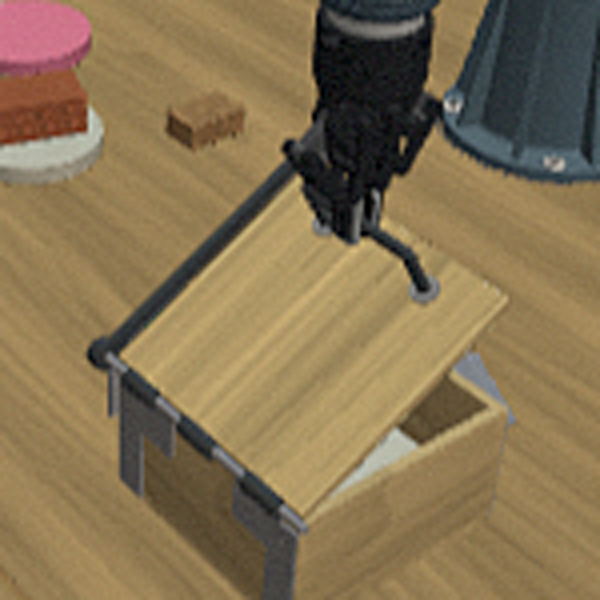

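The lid is up beside the gauge arm, lid edge (300,517)→(505,297) against gauge (105,350)→(288,148), and the pile on the bat stands flush. I'll check the lid edge angle with the same method.

```bash
python3 -c "
from ga import *
c=load('s9'); S=lambda u,v:(255+u/4-.4,160+v/4-.4)
a=lambda P:np.arctan2(P[1,2]-P[0,2],P[0,0]-P[1,0])
P=pl(c,[S(303,514),S(505,297)],.367); print('lid',P.round(3).tolist(),a(P))
P=pl(c,[S(106,350),S(288,150)],.151); print('gauge',P.round(3).tolist(),a(P))
print(gauge(c,(284,243),(322,206),.151)); print(gauge(load('scene0'),(284,243),(322,206),.151))
# lid right-side edges refined: lid top +y edge by colour gradient along the drawn line
g=cv2.GaussianBlur(c['color'],(3,3),0).astype(float); p0,p1=np.array(S(303,514)),np.array(S(505,297)); n=np.array([p1[1]-p0[1],p0[0]-p1[0]]);n/=np.linalg.norm(n)
pts=[]
for s in np.linspace(.1,.9,40):
    b=p0+s*(p1-p0); o=np.arange(-4,4.1,.25); l=np.array([cv2.remap(g.astype(np.float32),np.float32([[q[0]]]),np.float32([[q[1]]]),1)[0,0].sum() for q in b+o[:,None]*n]); k=np.abs(np.gradient(l)).argmax(); pts.append(b+o[k]*n)
Q=pl(c,pts,.367)[:,[0,2]]; vx,vy,_,_=cv2.fitLine(Q.astype(np.float32),cv2.DIST_HUBER,0,.001,.01).ravel(); print('lid edge fit',np.arctan(-vy/vx))
from tiles import tiles
print(tiles(load('top0'),[(385,245,.035,24)]),tiles(load('t9'),[(387,243,.065,28)])); print(arm.sense()['time_s'],arm.sense()['force'])"
```

```text
lid [[0.678, 0.367, 0.123], [0.505, 0.367, 0.225]] 0.5332185946007467
gauge [[0.682, 0.151, 0.122], [0.511, 0.151, 0.235]] 0.5868826500113914
{'n': 285, 'angle': np.float64(0.5177), 'tip': array([0.5148, 0.2145]), 'low': array([0.6816, 0.1264]), 'tip_ang': np.float64(0.5324), 'miss_mm': np.float64(2.7)}
{'n': 281, 'angle': np.float64(0.5274), 'tip': array([0.5148, 0.2145]), 'low': array([0.6816, 0.1264]), 'tip_ang': np.float64(0.5324), 'miss_mm': np.float64(1.9)}
lid edge fit 0.5762957
[(458.0, -284.3, 95.9, 57.7, -17.8, array([ 457.9, -284.4]))] [(458.0, -282.2, 98.6, 63.0, -17.9, array([ 458. , -282.1]))]
21.5 [-13.48364786   0.13321224   3.74421886]
```

The lid, from kinematics, is at about 0.52 rad. The gauge reads 0.51–0.53 rad across views, which is within tolerance. Handing in.

```bash
python3 -c "
from bench import arm
print(arm.finish_job())"
```

```text
the job is handed in; nothing more can be done
None
```

The three tiles are stacked flush on the bat and let go, and the job is handed in with the gripper still holding the lid at about 0.52 rad, against a gauge reading of 0.51–0.53 rad; no verdict came back.

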